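# Pack the shiitake sample carton by size

## Task

Make up the buyer's sample carton: move the four closed-cap shiitake (thick caps with a rolled-in rim) from the grading tray into the pulp cups, one to a cup, the largest in the largest cup and so on down to the smallest in the smallest. Set each one down gently on the cup's floor, stem up as it lies now, without dropping it. Leave the two flat, opened-out mushrooms where they lie in the tray.

Things in the scene. Friction and masses are not known exactly. Their poses are not given: they have to be found in the camera images.
- shiitake_xl: The largest closed-cap shiitake: thick domed cap 84 mm wide, 31 mm high, broad brown rolled-in rim around cream gills. Lies cap down, stem up, on the tray floor (5 mm above the table). Origin: the cap's crown, its lowest point; z up along the stem. Rim at z = 31 mm; above it the round stem, 20 mm wide, rises on the z axis to z = 67 mm. 60 g or so, rigid; grip it by the stem.
- shiitake_l: The second largest closed-cap shiitake: thick domed cap 70 mm wide, 28 mm high, broad brown rolled-in rim around cream gills. Lies cap down, stem up, on the tray floor (5 mm above the table). Origin: the cap's crown, its lowest point; z up along the stem. Rim at z = 28 mm; above it the round stem, 17 mm wide, rises on the z axis to z = 62 mm. 40 g or so, rigid; grip it by the stem.
- shiitake_m: The third largest closed-cap shiitake: thick domed cap 57 mm wide, 25 mm high, broad brown rolled-in rim around cream gills. Lies cap down, stem up, on the tray floor (5 mm above the table). Origin: the cap's crown, its lowest point; z up along the stem. Rim at z = 25 mm; above it the round stem, 14 mm wide, rises on the z axis to z = 58 mm. 26 g or so, rigid; grip it by the stem.
- shiitake_s: The smallest closed-cap shiitake: thick domed cap 45 mm wide, 22 mm high, broad brown rolled-in rim around cream gills. Lies cap down, stem up, on the tray floor (5 mm above the table). Origin: the cap's crown, its lowest point; z up along the stem. Rim at z = 22 mm; above it the round stem, 12 mm wide, rises on the z axis to z = 54 mm. 16 g or so, rigid; grip it by the stem.
- open_big: The larger opened-out shiitake, not for the carton: flat thin cap 78 mm wide, 16 mm high, cream gills showing right out to the edge, no rolled rim; stem 15 mm wide, up to z = 50 mm. Lies cap down, stem up, in the same tray (walls 26 mm high). Origin: middle of the cap's underside as it lies; z up along the stem.
- open_small: The smaller opened-out shiitake, not for the carton: flat thin cap 62 mm wide, 14 mm high, cream gills showing right out to the edge, no rolled rim; stem 13 mm wide, up to z = 46 mm. Lies cap down, stem up, in the same tray (walls 26 mm high). Origin: middle of the cap's underside as it lies; z up along the stem.
- cup_xl: The largest of four round pulp cups fixed two by two, 114 mm apart, in any order in an open cardboard carton (236 mm square, walls to 45 mm above the table, low dividers, two flaps out). Mouth 102 mm wide inside, 108 outside; 84 inside at the floor. Origin: centre of its underside, 4 mm above the table; z up; inner floor at z = 4 mm, brim at 24.
- cup_l: The second largest of four round pulp cups fixed two by two, 114 mm apart, in any order in an open cardboard carton (236 mm square, walls to 45 mm above the table, low dividers, two flaps out). Mouth 88 mm wide inside, 94 outside; 70 inside at the floor. Origin: centre of its underside, 4 mm above the table; z up; inner floor at z = 4 mm, brim at 24.
- cup_m: The third largest of four round pulp cups fixed two by two, 114 mm apart, in any order in an open cardboard carton (236 mm square, walls to 45 mm above the table, low dividers, two flaps out). Mouth 75 mm wide inside, 81 outside; 57 inside at the floor. Origin: centre of its underside, 4 mm above the table; z up; inner floor at z = 4 mm, brim at 24.
- cup_s: The smallest of four round pulp cups fixed two by two, 114 mm apart, in any order in an open cardboard carton (236 mm square, walls to 45 mm above the table, low dividers, two flaps out). Mouth 63 mm wide inside, 69 outside; 45 inside at the floor. Origin: centre of its underside, 4 mm above the table; z up; inner floor at z = 4 mm, brim at 24.

How it is judged:
At the end, for the whole second after the job is handed in: Each closed-cap shiitake rests in the cup of its size rank: within 12 mm of the cup's centre, crown at most 12 mm above the cup's underside, stem within 20 degrees of upright. The two opened-out ones are within 25 mm of where they were, within 20 degrees of upright. All at rest (horizontal distance between shiitake_xl and cup_xl below 0.012 m and z of shiitake_xl in the frame of cup_xl below 0.012 m and angle between each of shiitake_xl, shiitake_l, shiitake_m, shiitake_s, open_big, open_small's own z axis and vertical below 0.35 rad and linear speed of each of shiitake_xl, shiitake_l, shiitake_m, shiitake_s, open_big, open_small below 0.02 m/s and horizontal distance between shiitake_l and cup_l below 0.012 m and z of shiitake_l in the frame of cup_l below 0.012 m and horizontal distance between shiitake_m and cup_m below 0.012 m and z of shiitake_m in the frame of cup_m below 0.012 m and horizontal distance between shiitake_s and cup_s below 0.012 m and z of shiitake_s in the frame of cup_s below 0.012 m and distance of each of open_big, open_small from where it was at the start of the episode below 0.025 m); the robot touches nothing.
It fails at once if the largest closed-cap shiitake is dropped into its cup (it comes down into the cup faster than 0.7 m/s, a fall of more than about 25 mm) (horizontal distance between shiitake_xl and cup_xl below 0.05 m and z of shiitake_xl in the frame of cup_xl below 0.03 m and linear speed of shiitake_xl above 0.7 m/s).
It fails at once if the second largest closed-cap shiitake is dropped into its cup (it comes down into the cup faster than 0.7 m/s, a fall of more than about 25 mm) (horizontal distance between shiitake_l and cup_l below 0.05 m and z of shiitake_l in the frame of cup_l below 0.03 m and linear speed of shiitake_l above 0.7 m/s).
It fails at once if the third largest closed-cap shiitake is dropped into its cup (it comes down into the cup faster than 0.7 m/s, a fall of more than about 25 mm) (horizontal distance between shiitake_m and cup_m below 0.05 m and z of shiitake_m in the frame of cup_m below 0.03 m and linear speed of shiitake_m above 0.7 m/s).
It fails at once if the smallest closed-cap shiitake is dropped into its cup (it comes down into the cup faster than 0.7 m/s, a fall of more than about 25 mm) (horizontal distance between shiitake_s and cup_s below 0.05 m and z of shiitake_s in the frame of cup_s below 0.03 m and linear speed of shiitake_s above 0.7 m/s).
It also fails if it takes over 112 s, if anything falls off the work surface, if the arm or the gripper's body presses on something with over 40 N, if the wrist force passes 120 N, or if a joint passes its speed limit or range.

## Robot

A 6-joint arm with a two-finger parallel gripper is mounted at the origin on the work surface. World frame = base frame: x ahead of the robot, y to its left, z up, the work surface at z = 0. Lengths are in m, angles in rad, forces in N, time in s.
With the tool pointing down it reaches from about 0.425 to 0.95 m from the base axis. Payload 3.5 kg.
Tool frame: the origin (TCP) lies between the finger pads; the fingertips stand 14 mm ahead of it and the grasp point (between the pads) lies 5 mm behind it (ctrl.tip_extent is the distance from the TCP to the fingertips, in m); x points along the fingers, z is the direction in which the jaws open and shut, and the axes are right-handed (so a half turn about x gives the same grasp; the last joint's range is limited). The gripper opens to 85 mm and grips with 20 to 120 N. Pads are 22 mm wide; open, the fingers measure 114 mm over their backs; the gripper's body (76 mm by 85 mm) begins 54 mm behind the grasp point. The pads swing forward as they close: fully open they stand 13 mm farther back than shut.
Start: joints at [-1.35, 0.286, 1.577, -0, 1.279, -0.15], TCP at [0.245, -0.629, 0.245] pointing down, gripper open.
Joint ranges: [-2.77, 2.77], [-0.9, 2.22], [0.21, 2.48], [-1.53, 4.67], [0.24, 2.81], [-2.84, 2.84]. Speed limits (rad/s): [2.79, 2.79, 3.14, 3.14, 3.14, 3.14].

## Interface

Orientations are given as a unit quaternion [x, y, z, w].
In Python, from plant import ctrl gives the robot as it stands.
- The arm moves only by the tool move_arm, never from a script. Its argument "commands" is one flat list of numbers, 4 for each row, row after row: the shift along the tool's x, y, z in units of 25 mm (1.0 is 25 mm), then the turn about the tool's x in units of 5 degrees (1.0 is 5 degrees). A call has 1 to 20 rows; each row shifts and turns the commanded pose from where the row before left it, along the tool's axes as they then stand; what a row does not reach is not made up. A row lasts 1/8 s, in which the tool goes at most 62.5 mm and 10.7 degrees, less where a joint would pass 70% of its speed; a pose out of reach is approached as far as the arm can. A call is refused whole if a number of a shift passes 1 or a number of a turn 1, either way. A call with a gripper value outside its range is refused whole. "jaw" is the finger opening in mm, from 0 to 85.4, set as the call begins (left out, the last holds). The fingers move at their own pace and stop on an object; "force" is the grip in N (left out, the last holds). Time passes only in rows, so rows that do not move let the fingers close. It gives the time, the measured TCP pose, the force and the opening at its end, in the units of the state.
- ctrl.get_state(): the state, without advancing time (a new reading comes with each control period).
- ctrl.read_camera(name): name is "scene" or "side" or "wrist"; returns the picture (400x640x3 uint8, red, green, blue); there is no depth.
- ctrl.get_calibration(name): a dict with "camera_matrix" (3x3 intrinsics, pixels), "camera_from_world" (4x4, takes a point from world to camera coordinates); the wrist camera has in their place "mount" (4x4, takes a point from camera to tool coordinates, whose origin is the TCP and whose axes are the tool frame's). Camera axes: x right, y down, z forward; pixel columns grow to the right and rows downward; lengths in m; the calibration is good to about 2 mm. The wrist camera is an equidistant fisheye: a pixel r from the principal point sees the ray r / f radians off the axis. A picture is of the moment at which its call begins: read the wrist's pose just before it. get_calibration takes no time and is no camera call.
- ctrl.sign_off(): hands the job in, once; it reports no verdict.
The state is a dict: "time": time; "qpos": joint angles; "dq": joint speeds; "joint_efforts": joint torques, N m; "eef_pos": TCP position; "tcp_rot": TCP orientation; "contact_force": force on the tool from outside, world axes, zero at the start; "wrist_torque": the same for the moment, N m; "opening": opening from 0.0 (shut) to 1.0 (fully open).
Only numpy, scipy, OpenCV 4.12 (cv2) and the standard library are available. Lean on these libraries where they do the work, as an engineer would, in place of code of your own. Each camera call takes 0.05 s, during which the arm holds its last target.

## Working session

There is one attempt and no reset: what is moved stays moved. The work goes in short steps, Python scripts to look and compute and a tool call to move; the robot and the scene stay as the last step left them, time stands still between calls to the robot, and variables do not carry over. Pictures are saved under pics/ and viewed, and the job is handed in when it is done.

Besides the shell and the picture viewer there is one more tool, called after "Emit:" as name(argument=value, ...) on one line, values as JSON. move_arm: Moves the arm, as the interface text tells. Its arguments: {"type":"object","properties":{"commands":{"type":"array"},"jaw":{"type":"number"},"force":{"type":"number"}},"required":["commands"]}

```bash
ls; mkdir -p pics; python3 - <<'E'
from plant import ctrl
import cv2,numpy as np
s=ctrl.get_state();print(s)
for n in ("scene","side","wrist"):
    im=ctrl.read_camera(n);cv2.imwrite(f"pics/{n}0.png",im[:,:,::-1])
    c=ctrl.get_calibration(n);print(n,{k:np.round(v,4).tolist() if not isinstance(v,(str,)) else v for k,v in c.items()})
print(ctrl.tip_extent)
E
```

```text
pics
{'time': 0.0, 'qpos': array([-1.34999206e+00,  2.87183302e-01,  1.57814181e+00,  2.87555945e-05,
        1.27858263e+00, -1.50015536e-01]), 'dq': array([ 0.00160707, -0.00042347, -0.00165724,  0.00061716, -0.00051706,
       -0.00074581]), 'joint_efforts': array([-4.47650143e-05, -4.05980873e+01, -2.92622817e+01, -1.48271392e-04,
        5.94226949e-03,  2.58665089e-06]), 'eef_pos': array([ 0.24449623, -0.62851466,  0.24395442]), 'tcp_rot': array([ 0.39982288,  0.5841953 , -0.39869278,  0.58301079]), 'contact_force': array([ 0.68037282, -0.93820491,  0.1928289 ]), 'wrist_torque': array([-0.00277971,  0.01629355, -0.02121558]), 'opening': 1.0004221787054508}
scene {'camera_matrix': [[461.5963, 0.0, 324.7417], [0.0, 461.5963, 196.045], [0.0, 0.0, 1.0]], 'camera_from_world': [[0.7022, 0.7119, 0.0047, -0.3631], [0.531, -0.5193, -0.6695, -0.267], [-0.4742, 0.4727, -0.7428, 1.3936], [0.0, 0.0, 0.0, 1.0]]}
side {'camera_matrix': [[371.2264, 0.0, 327.1986], [0.0, 371.2264, 201.2265], [0.0, 0.0, 1.0]], 'camera_from_world': [[0.9311, -0.3646, -0.0073, -0.4997], [-0.2224, -0.552, -0.8036, 0.1554], [0.289, 0.7499, -0.5951, 0.6513], [0.0, 0.0, 0.0, 1.0]]}
wrist {'camera_matrix': [[309.7069, 0.0, 313.089], [0.0, 309.7069, 196.1855], [0.0, 0.0, 1.0]], 'mount': [[-0.0003, -0.3208, 0.9471, -0.1279], [0.0004, -0.9471, -0.3208, 0.0828], [1.0, 0.0003, 0.0004, -0.0009], [0.0, 0.0, 0.0, 1.0]]}
0.014
```

View pics/scene0.png

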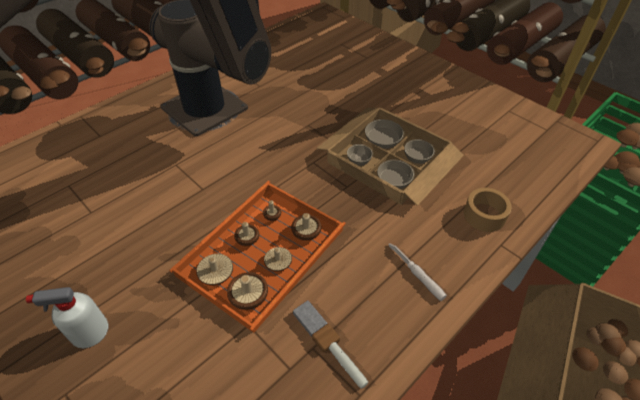

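View pics/side0.png

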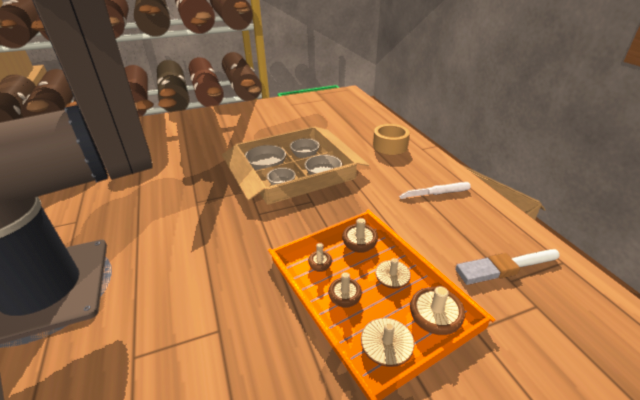

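View pics/wrist0.png

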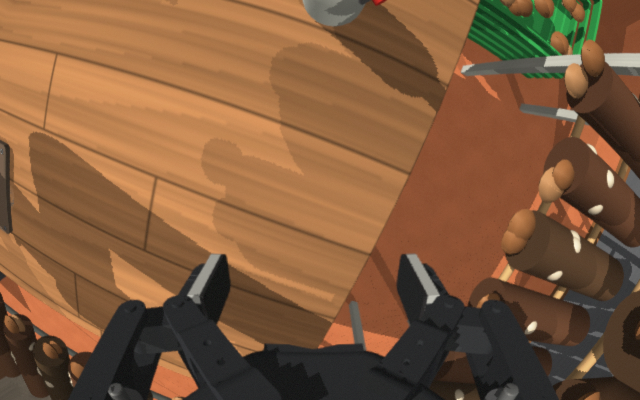

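The scene view has the tray at about (260,250) and the carton at (395,150). The side view has them at (380,290) and (297,160). I'll zoom in on both to pick the stems and cups.

```bash
python3 - <<'E'
import cv2
a=cv2.imread("pics/scene0.png");b=cv2.imread("pics/side0.png")
def crop(im,x,y,w,h,f,n): cv2.imwrite(n,cv2.resize(im[y:y+h,x:x+w],None,fx=f,fy=f,interpolation=cv2.INTER_CUBIC))
crop(a,170,180,180,145,4,"pics/sc_tray.png")
crop(a,320,100,150,110,5,"pics/sc_cart.png")
crop(b,265,205,230,195,3,"pics/si_tray.png")
crop(b,225,120,150,85,5,"pics/si_cart.png")
E
```

```text
(no output)
```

View pics/sc_tray.png

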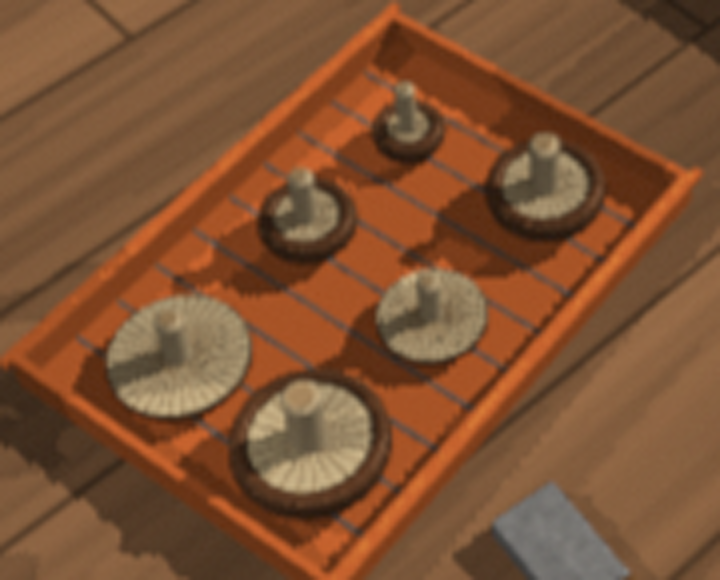

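View pics/si_tray.png

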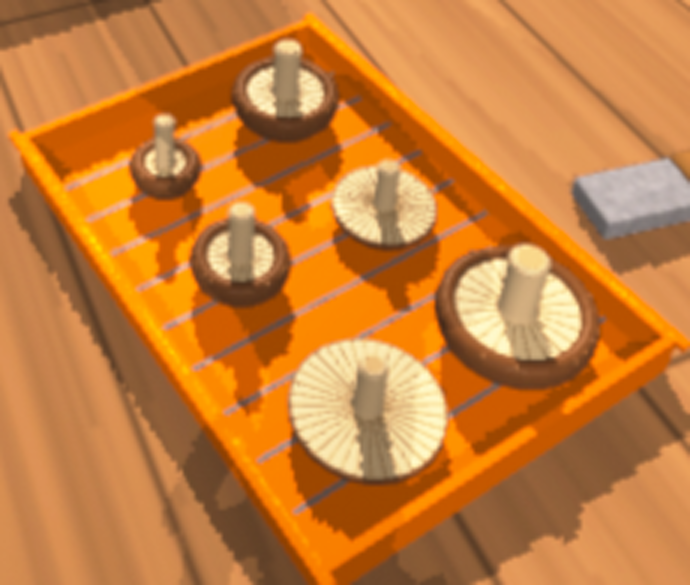

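View pics/sc_cart.png

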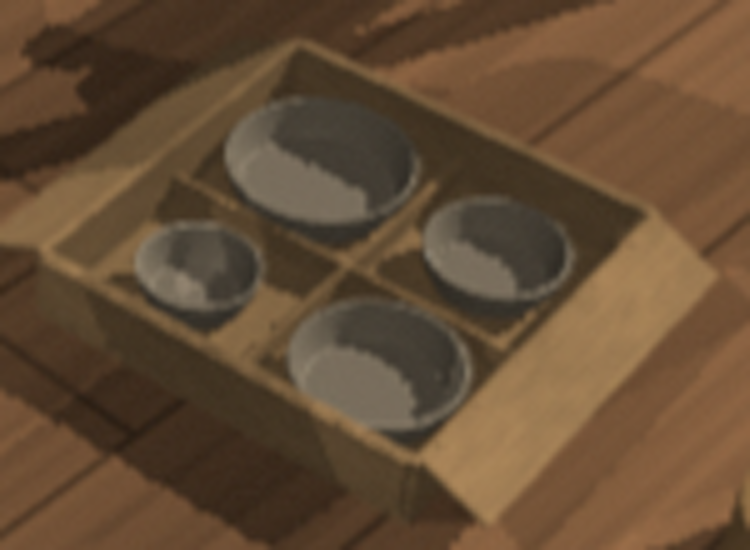

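View pics/si_cart.png

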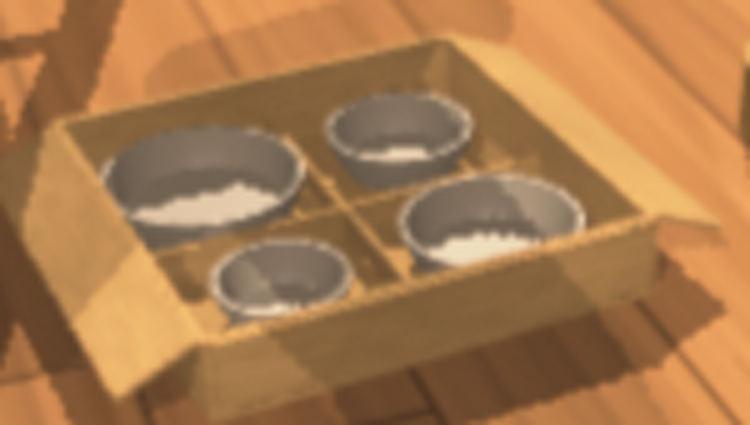

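In the scene crop, the stem tops are s (404,90), l (544,142), m (302,177), open_small (429,277), open_big (169,319) and xl (303,393). The cups read xl upper left, m right, s left, l bottom, and all of these show in the side view too. Next I'll triangulate them.

```bash
cat > h.py <<'E'
import numpy as np,cv2
from plant import ctrl
from scipy.spatial.transform import Rotation as R
def cam(n):
    c=ctrl.get_calibration(n);return np.array(c["camera_matrix"]),np.array(c["camera_from_world"])
def ray(n,uv):
    K,T=cam(n);d=np.linalg.inv(K)@np.array([uv[0],uv[1],1.]);Rt=T[:3,:3]
    return -Rt.T@T[:3,3],Rt.T@d/np.linalg.norm(d)
def tri(rays):
    A=np.zeros((3,3));b=np.zeros(3)
    for o,d in rays:
        P=np.eye(3)-np.outer(d,d);A+=P;b+=P@o
    p=np.linalg.solve(A,b);return p,max(np.linalg.norm((np.eye(3)-np.outer(d,d))@(p-o)) for o,d in rays)
def onplane(r,z):
    o,d=r;return o+d*(z-o[2])/d[2]
def proj(n,p):
    K,T=cam(n);q=K@(T[:3,:3]@np.array(p)+T[:3,3]);return q[:2]/q[2]
def wpose():
    s=ctrl.get_state();return np.array(s["eef_pos"]),R.from_quat(s["tcp_rot"]).as_matrix()
def wray(uv,p,Rm):
    c=ctrl.get_calibration("wrist");K=np.array(c["camera_matrix"]);M=np.array(c["mount"])
    x=(uv[0]-K[0,2])/K[0,0];y=(uv[1]-K[1,2])/K[1,1];r=np.hypot(x,y)
    d=np.array([x/r*np.sin(r),y/r*np.sin(r),np.cos(r)]) if r>1e-9 else np.array([0,0,1.])
    return p+Rm@M[:3,3],Rm@(M[:3,:3]@d)
def wproj(P,p,Rm):
    c=ctrl.get_calibration("wrist");K=np.array(c["camera_matrix"]);M=np.array(c["mount"])
    q=M[:3,:3].T@(Rm.T@(np.array(P)-p)-M[:3,3]);th=np.arctan2(np.hypot(q[0],q[1]),q[2]);u=q[:2]/np.hypot(q[0],q[1])*th
    return u*K[0,0]+K[:2,2]
E
python3 - <<'E'
from h import *
f=lambda c,k,o:((c[0]+.5)/k-.5+o[0],(c[1]+.5)/k-.5+o[1])
S=dict(s=(404,90),l=(544,142),m=(302,177),os=(429,277),ob=(169,319),xl=(303,393))
D=dict(s=(164,120),l=(287,48),m=(241,212),os=(387,166),ob=(371,363),xl=(527,256))
for k in S: p,e=tri([ray("scene",f(S[k],4,(170,180))),ray("side",f(D[k],3,(265,205)))]);print(k,p.round(4),round(e*1e3,1))
S=dict(xl=(322,161),s=(198,268),m=(498,249),l=(379,365));D=dict(xl=(205,180),s=(282,281),m=(399,131),l=(491,221))
for k in S:
    a,b=ray("scene",f(S[k],5,(320,100))),ray("side",f(D[k],5,(225,120)))
    p,e=tri([a,b]);print("cup",k,p.round(4),round(e*1e3,1),onplane(a,.028).round(4),onplane(b,.028).round(4))
p,Rm=wpose();print(p,Rm)
E
```

```text
s [ 0.4714 -0.1306  0.0564] 0.7
l [ 0.5625 -0.1052  0.0649] 0.3
m [ 0.4837 -0.2144  0.0591] 0.2
os [ 0.5785 -0.2049  0.0495] 0.7
ob [ 0.5053 -0.3194  0.0529] 0.5
xl [ 0.6002 -0.3031  0.0703] 0.1
cup xl [0.47   0.2777 0.0238] 1.1 [0.4719 0.275  0.028 ] [0.4688 0.2681 0.028 ]
cup s [0.4807 0.1641 0.0246] 0.3 [0.4828 0.1615 0.028 ] [0.4796 0.1582 0.028 ]
cup m [0.5826 0.2907 0.0235] 0.8 [0.5846 0.2871 0.028 ] [0.5801 0.2811 0.028 ]
cup l [0.5943 0.1768 0.0252] 0.3 [0.5961 0.1739 0.028 ] [0.5926 0.1729 0.028 ]
[ 0.24451627 -0.62863422  0.24422938] [[-3.99524679e-04  9.32046153e-01  3.62339355e-01]
 [ 1.79654975e-03  3.62339468e-01 -9.32044464e-01]
 [-9.99998306e-01  2.78585911e-04 -1.81923084e-03]]
```

Emit:
move_arm(commands=[0,0,0,0.85,0,0,0,0.85,0,0,0,0.85,0,0,0,0.85,0,0,0,0.85,0,0.6,-1,0,0,0.6,-1,0,0,0.6,-1,0,0,0.6,-1,0,0,0.6,-1,0,0,0.6,-1,0,0,0.6,-1,0,0,0.6,-1,0,0,0.6,-1,0,0,0.6,-1,0,0,0.6,-1,0,0,0.6,-1,0,0,0.6,-1,0,0,0.6,-1,0,0,0.6,-1,0], jaw=45, force=30)

```text
time: 2.65
eef_pos: [0.47, -0.2527, 0.2452]
tcp_rot: [0.5, 0.5, -0.5, 0.5]
contact_force: [1.3, 0.3, -0.7]
opening: 0.527
```

```bash
python3 - <<'E'
from h import *
p,Rm=wpose();im=ctrl.read_camera("wrist");cv2.imwrite("pics/w1.png",im[:,:,::-1]);s=ctrl.get_state()
print(p,Rm.round(4),s["qpos"].round(2),s["time"],s["opening"])
np.savez("w1.npz",p=p,R=Rm)
for k,P in dict(s=(.4714,-.1306,.0564),l=(.5625,-.1052,.065),m=(.4837,-.2144,.0591),os=(.5785,-.2049,.0495),ob=(.5053,-.3194,.053),xl=(.6002,-.3031,.07)).items(): print(k,wproj(P,p,Rm).round(1))
E
```

```text
[ 0.46999663 -0.25271903  0.24521197] [[-1.e-04  1.e+00  0.e+00]
 [ 1.e-04  0.e+00 -1.e+00]
 [-1.e+00 -1.e-04 -1.e-04]] [-0.68 -0.03  1.92  0.    1.25  0.89] 2.7 0.5292320944516304
s [202.9 173.6]
l [172.7  92.4]
m [277.  161.9]
os [267.3  71. ]
ob [377.1 141.1]
xl [366.4  48.1]
```

View pics/w1.png

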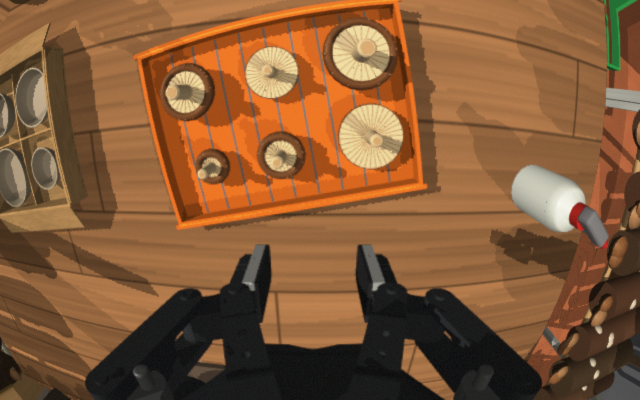

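The wrist view has stem tops at s (203,174), l (174,91), m (279,161) and xl (366,47), all within 2 px of the predictions. I'll move in for the smallest first: TCP to (0.471, −0.131), then down to z ≈ 0.045.

```bash
python3 - <<'E'
from h import *
w=np.load("w1.npz");f=lambda c,k,o:((c[0]+.5)/k-.5+o[0],(c[1]+.5)/k-.5+o[1])
im=cv2.imread("pics/w1.png");cv2.imwrite("pics/w1t.png",cv2.resize(im[0:230,130:430],None,fx=2.6,fy=2.6,interpolation=cv2.INTER_CUBIC))
S=dict(s=(404,90),l=(544,142),m=(302,177),xl=(303,393))
D=dict(s=(164,120),l=(287,48),m=(241,212),xl=(527,256))
W=dict(s=(203,174),l=(174,91),m=(279,161),xl=(366,47))
for k in S: p,e=tri([ray("scene",f(S[k],4,(170,180))),ray("side",f(D[k],3,(265,205))),wray(W[k],w["p"],w["R"])]);print(k,p.round(4),round(e*1e3,1))
E
```

```text
s [ 0.4712 -0.1307  0.0565] 0.8
l [ 0.563  -0.1059  0.0652] 1.2
m [ 0.4841 -0.2154  0.0598] 1.3
xl [ 0.6006 -0.3029  0.0703] 0.7
```

View pics/w1t.png

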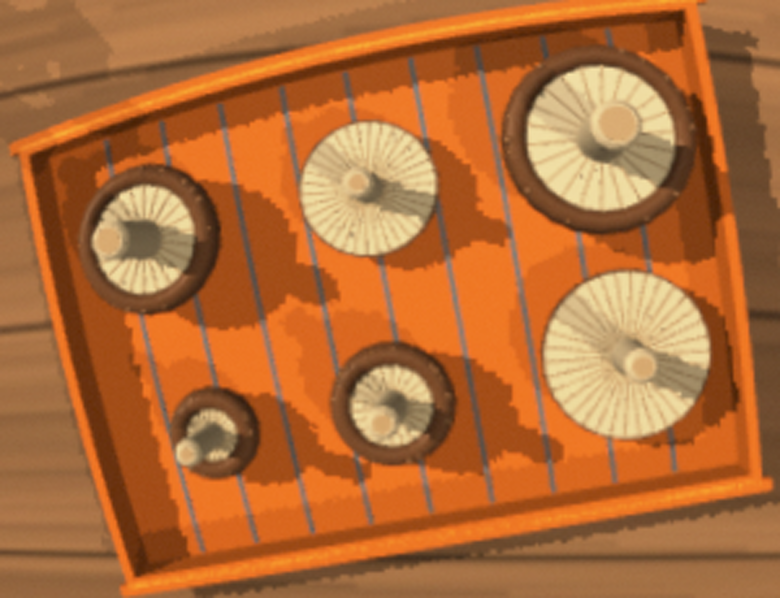

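Emit:
move_arm(commands=[1,0.05,-0.98,0,1,0,-0.98,0,1,0,-0.98,0,1,0,-0.98,0,1,0,-0.96,0,1,0,0,0,1,0,0,0,0.6,0,0,0,0.4,0,0,0,0,0,0,0,0,0,0,0], jaw=40)

```text
time: 4.08
eef_pos: [0.4715, -0.1325, 0.0461]
tcp_rot: [0.5, 0.499, -0.5, 0.5]
contact_force: [-0.3, -0.7, 0.5]
opening: 0.47
```

```bash
cat > look.py <<'E'
import sys
from h import *
tag=sys.argv[1]
p,Rm=wpose();im=ctrl.read_camera("wrist");cv2.imwrite(f"pics/{tag}.png",im[:,:,::-1]);np.savez(tag+".npz",p=p,R=Rm);s=ctrl.get_state();print(p.round(4),s["contact_force"].round(1),s["opening"].round(3),s["time"])
E
python3 look.py w2
```

```text
Traceback (most recent call last):
  File "look.py", line 4, in <module>
    p,Rm=wpose();im=ctrl.read_camera("wrist");cv2.imwrite(f"pics/{tag}.png",im[:,:,::-1]);np.savez(tag+".npz",p=p,R=Rm);s=ctrl.get_state();print(p.round(4),s["contact_force"].round(1),s["opening"].round(3),s["time"])
                                                                                                                                                                                        ^^^^^^^^^^^^^^^^^^
AttributeError: 'float' object has no attribute 'round'
```

View pics/w2.png

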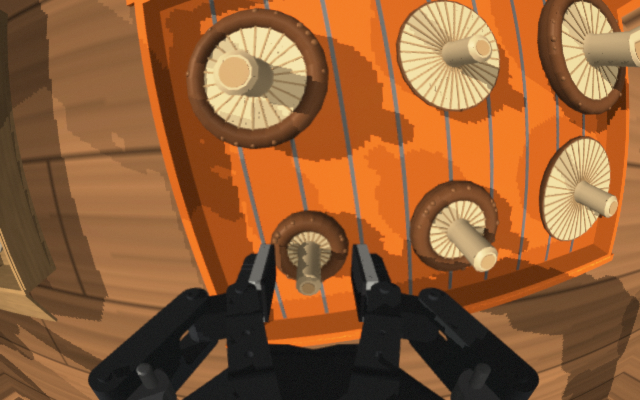

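The wrist view shows the s stem (309,285) between the pads (268–360). Next I'll close and lift.

Emit:
move_arm(commands=[0,0,0,0,0,0,0,0,0,0,0,0,0,0,0,0,0,0,0,0,0,0,0,0,-0.3,0,0,0,-0.7,0,0,0,-1,0,0,0,-1,0,0,0], jaw=3, force=30)

```text
time: 5.38
eef_pos: [0.4711, -0.1322, 0.1222]
tcp_rot: [0.5, 0.5, -0.5, 0.5]
contact_force: [-0.3, -0.3, -0.3]
opening: 0.128
```

```bash
sed -i 's/s\["opening"\].round(3)/round(float(s["opening"]),3)/' look.py; python3 look.py w3
```

```text
[ 0.4711 -0.1322  0.1222] [1.4 0.3 1.8] 0.124 5.425
```

View pics/w3.png

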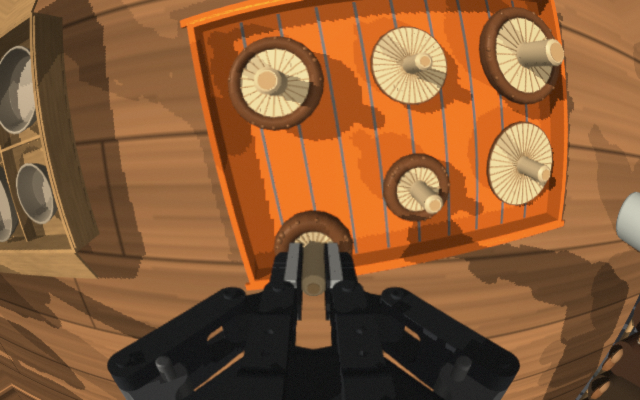

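The s mushroom is held (opening 0.124, about 11 mm). Next I'll carry it toward the carton and look at the cups from the wrist.

Emit:
move_arm(commands=[-1,0,-1,0,-1,0,-1,0,0,0,-1,0,0,0,-1,0,0,0,-1,0,0,0,-1,0,0,0,-1,0,0,0,-1,0,0,0,-1,0,0,0,-1,0,0,0,0,0,0,0,0,0])

```text
time: 6.92
eef_pos: [0.4709, 0.1175, 0.1705]
tcp_rot: [0.5, 0.5, -0.5, 0.5]
contact_force: [-0.2, -0.3, -0.3]
opening: 0.127
```

```bash
python3 look.py w4; python3 - <<'E'
from h import *
w=np.load("w4.npz")
for k,P in dict(xl=(.470,.2777,.024),s=(.4807,.1641,.024),m=(.5826,.2907,.024),l=(.5943,.1768,.024)).items(): print(k,wproj(P,w["p"],w["R"]).round(1))
E
```

```text
[0.4709 0.1175 0.1705] [-0.  -0.4  0.3] 0.126 6.975
xl [155.9 187.3]
s [263.5 175.5]
m [135.1  76.7]
l [246.3  51.4]
```

View pics/w4.png

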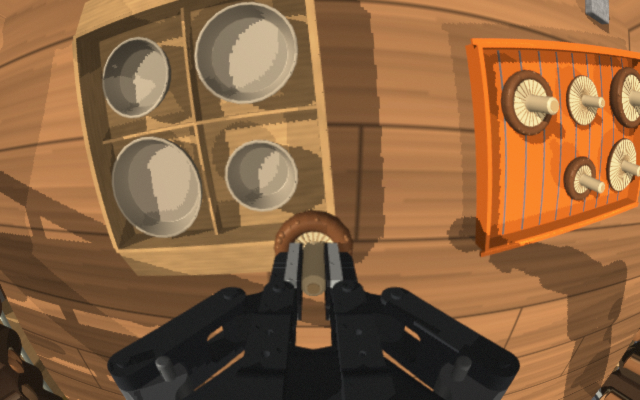

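The wrist view shows the brims: s (262,175), xl (157,187), m (136,77) and l (246,52). I'll fit circles to the grey masks cast onto the brim plane.

```bash
cat > cups.py <<'E'
import sys
from h import *
from scipy.optimize import least_squares
tag=sys.argv[1]
w=np.load(tag+".npz");im=cv2.imread(f"pics/{tag}.png");hsv=cv2.cvtColor(im,cv2.COLOR_BGR2HSV)
m=((hsv[:,:,1]<75)&(hsv[:,:,2]>60)).astype(np.uint8)*255
m=cv2.morphologyEx(m,cv2.MORPH_OPEN,np.ones((3,3)));m=cv2.morphologyEx(m,cv2.MORPH_CLOSE,np.ones((5,5)))
cv2.imwrite(f"pics/{tag}_m.png",m)
ref=dict(xl=(.470,.2777,.054),s=(.4807,.1641,.0345),m=(.5826,.2907,.0405),l=(.5943,.1768,.047))
cs,_=cv2.findContours(m,cv2.RETR_EXTERNAL,cv2.CHAIN_APPROX_NONE)
for k,(x,y,r) in ref.items():
    u=wproj((x,y,.024),w["p"],w["R"])
    for c in cs:
        if cv2.contourArea(c)>1500 and cv2.pointPolygonTest(c,(float(u[0]),float(u[1])),False)>0:
            for z in (.028,.023):
                P=np.array([onplane(wray(q,w["p"],w["R"]),z)[:2] for q in cv2.convexHull(c)[:,0,:]])
                q=least_squares(lambda a:np.hypot(*(P-a[:2]).T)-a[2],[x,y,r],loss="soft_l1",f_scale=.001)
                print(k,z,q.x.round(4),"r expected",r,"rms",np.sqrt(np.mean((np.hypot(*(P-q.x[:2]).T)-q.x[2])**2)).round(4))
E
python3 cups.py w4
```

```text
xl 0.028 [0.4698 0.2787 0.0529] r expected 0.054 rms 0.0004
xl 0.023 [0.4683 0.2816 0.0539] r expected 0.054 rms 0.0004
s 0.028 [0.4811 0.1662 0.0331] r expected 0.0345 rms 0.0002
s 0.023 [0.4798 0.1671 0.0337] r expected 0.0345 rms 0.0002
m 0.028 [0.5824 0.2903 0.0397] r expected 0.0405 rms 0.0005
m 0.023 [0.5829 0.2934 0.0404] r expected 0.0405 rms 0.0005
l 0.028 [0.594  0.1781 0.0458] r expected 0.047 rms 0.0002
l 0.023 [0.5948 0.1792 0.0466] r expected 0.047 rms 0.0002
```

Emit:
move_arm(commands=[0,0.4,-0.97,0,0,0,-0.97,0,1,0,0,0,1,0,0,0,1,0,0,0,0.9,0,0,0,0.4,0,0,0,0.3,0,0,0,0.15,0,0,0,0,0,0,0,0,0,0,0])

```text
time: 8.35
eef_pos: [0.4814, 0.1665, 0.0522]
tcp_rot: [0.5, 0.5, -0.5, 0.5]
contact_force: [0.3, -0.1, 0.1]
opening: 0.129
```

```bash
python3 look.py w5
```

```text
[0.4814 0.1665 0.0522] [-0.2  0.1 -1.1] 0.129 8.4
```

View pics/w5.png

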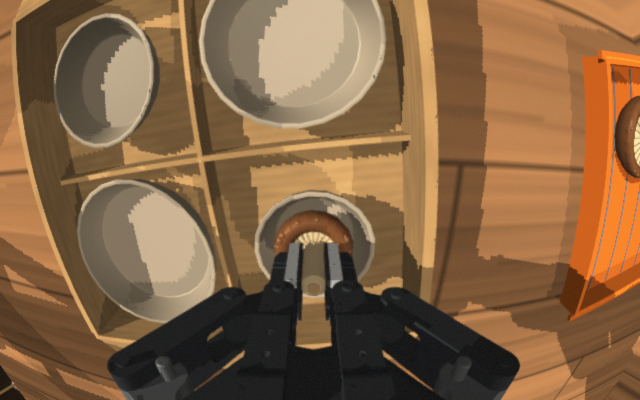

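The mushroom sits centred over the small cup's floor (313,230). I'll lower the last 3 mm while watching the force.

Emit:
move_arm(commands=[0.1,0,0,0,0.04,0,0,0,0,0,0,0,0,0,0,0])

```text
time: 8.9
eef_pos: [0.4811, 0.1664, 0.0485]
tcp_rot: [0.5, 0.5, -0.5, 0.5]
contact_force: [-1.3, -0.3, 4.7]
opening: 0.127
```

4.7 N of contact means it's on the floor. I'll release and back off upward.

Emit:
move_arm(commands=[0,0,0,0,0,0,0,0,0,0,0,0,0,0,0,0,-0.5,0,0,0,-1,0,0,0,-1,0,0,0,-1,0,0,0], jaw=36)

```text
time: 9.9
eef_pos: [0.4811, 0.1664, 0.1374]
tcp_rot: [0.5, 0.5, -0.5, 0.5]
contact_force: [0.8, 0.4, -0.1]
opening: 0.426
```

```bash
python3 look.py w6
```

```text
[0.4811 0.1664 0.1374] [1.8 1.7 2. ] 0.424 9.95
```

View pics/w6.png

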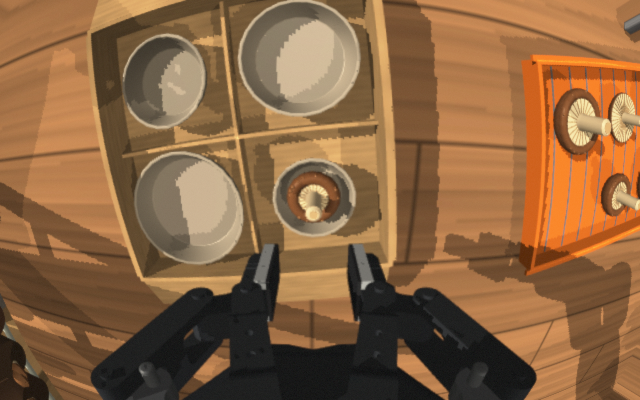

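The s mushroom stands upright and centred in the small cup (314,200). Next is m, at (0.484, −0.215).

Emit:
move_arm(commands=[0,0.12,0.954,0,0,0,0.954,0,0,0,0.954,0,0,0,0.954,0,0,0,0.954,0,0,0,0.954,0,0,0,0.954,0,0,0,0.954,0,0,0,0.954,0,0,0,0.954,0,0,0,0.954,0,0,0,0.954,0,0,0,0.954,0,0,0,0.954,0,0,0,0.954,0,0.6,0,0.954,0,1,0,0,0,1,0,0,0,0.5,0,0,0,0,0,0,0], jaw=40)

```text
time: 12.45
eef_pos: [0.4834, -0.2148, 0.0573]
tcp_rot: [0.5, 0.501, -0.5, 0.499]
contact_force: [0.5, -0.3, -0.1]
opening: 0.473
```

```bash
python3 look.py w7
```

```text
[ 0.4834 -0.2148  0.0573] [ 0.3 -1.   0.1] 0.468 12.5
```

View pics/w7.png

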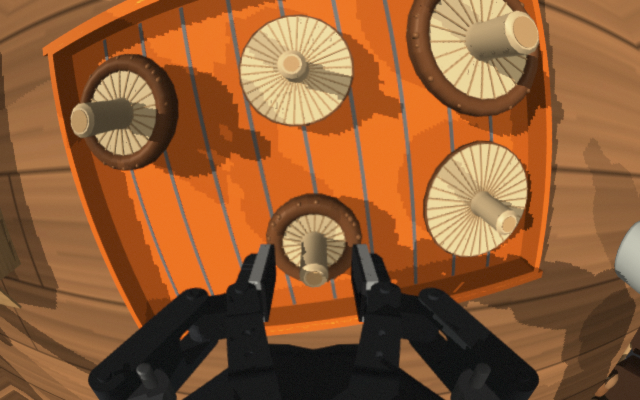

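The m stem (314,272) lies between the pads. I'll descend 8.5 mm, close and lift.

Emit:
move_arm(commands=[0.34,0,0,0,0,0,0,0])

```text
time: 12.75
eef_pos: [0.4838, -0.2151, 0.0495]
tcp_rot: [0.5, 0.5, -0.5, 0.5]
contact_force: [0.6, 0.5, 0.3]
opening: 0.464
```

Emit:
move_arm(commands=[0,0,0,0,0,0,0,0,0,0,0,0,0,0,0,0,0,0,0,0,-0.3,0,0,0,-0.7,0,0,0,-1,0,0,0,-1,0,0,0,-1,0,0,0,-1,0,-1,0,0,0,-1,0,0,0,-1,0], jaw=4)

```text
time: 14.38
eef_pos: [0.4842, -0.1397, 0.1764]
tcp_rot: [0.5, 0.499, -0.5, 0.501]
contact_force: [-0.0, 0.1, -0.6]
opening: 0.153
```

Emit:
move_arm(commands=[0,0.218,-0.957,0,0,0.218,-0.957,0,0,0.218,-0.957,0,0,0.218,-0.957,0,0,0.218,-0.957,0,0,0.218,-0.957,0,0,0.218,-0.957,0,0,0.218,-0.957,0,0,0.218,-0.957,0,0,0.218,-0.957,0,0,0.218,-0.957,0,0,0.218,-0.957,0,0,0.218,-0.957,0,0,0.218,-0.957,0,0,0.218,-0.957,0,0,0.218,-0.957,0,0,0.218,-0.957,0,0,0.218,-0.957,0,0,0,0,0,0,0,0,0])

```text
time: 16.88
eef_pos: [0.5819, 0.2903, 0.1744]
tcp_rot: [-0.5, -0.5, 0.5, -0.5]
contact_force: [0.1, -0.4, -0.2]
opening: 0.147
```

```bash
python3 look.py w8
```

```text
[0.5819 0.2903 0.1744] [0.4 0.5 0.1] 0.146 16.925
```

View pics/w8.png

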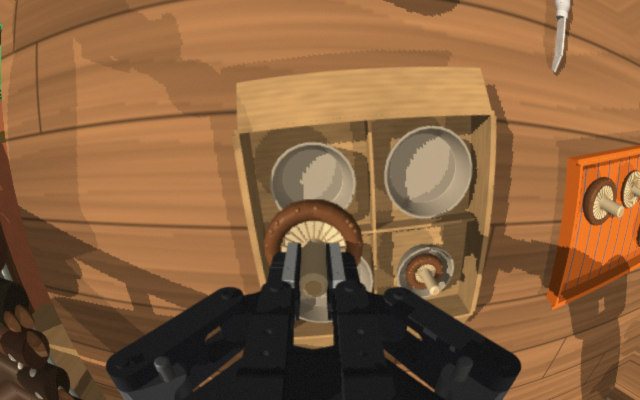

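```bash
python3 cups.py w8
```

```text
m 0.028 [0.5831 0.2916 0.039 ] r expected 0.0405 rms 0.0002
m 0.023 [0.5816 0.2916 0.0397] r expected 0.0405 rms 0.0002
l 0.028 [0.5947 0.1788 0.0457] r expected 0.047 rms 0.0003
l 0.023 [0.5935 0.1767 0.0466] r expected 0.047 rms 0.0003
```

Emit:
move_arm(commands=[1,0,0,0,1,0,0,0,1,0,0,0,1,0,0,0,0.5,0,0,0,0.2,0,0,0,0,0,0,0,0,0,0,0])

```text
time: 17.92
eef_pos: [0.5829, 0.2906, 0.0584]
tcp_rot: [0.501, 0.5, -0.499, 0.5]
contact_force: [-0.1, 0.2, -0.2]
opening: 0.151
```

```bash
python3 look.py w9
```

```text
[0.5829 0.2906 0.0584] [-0.6 -0.2  0.3] 0.146 17.975
```

View pics/w9.png

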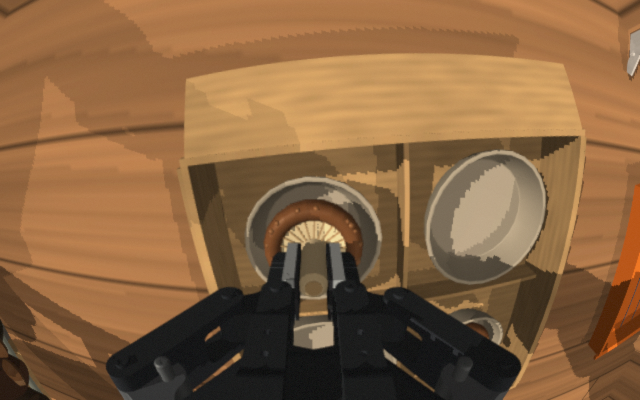

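It's centred in the m cup (ring at 313,232). I'll lower 7 mm to contact.

Emit:
move_arm(commands=[0.18,0,0,0,0.08,0,0,0,0.03,0,0,0,0,0,0,0,0,0,0,0])

```text
time: 18.6
eef_pos: [0.5831, 0.2908, 0.053]
tcp_rot: [0.5, 0.5, -0.499, 0.5]
contact_force: [-4.4, -1.4, 10.3]
opening: 0.151
```

Emit:
move_arm(commands=[-0.03,0,0,0,0,0,0,0,0,0,0,0,0,0,0,0,-0.5,0,0,0,-1,0,0,0,-1,0,0,0,-1,0,0,0], jaw=38)

```text
time: 19.6
eef_pos: [0.5823, 0.2905, 0.1399]
tcp_rot: [0.5, 0.5, -0.5, 0.5]
contact_force: [0.2, -0.1, 0.1]
opening: 0.444
```

```bash
python3 look.py w10
```

```text
[0.5823 0.2905 0.1399] [1.8 2.  2.3] 0.444 19.65
```

View pics/w10.png

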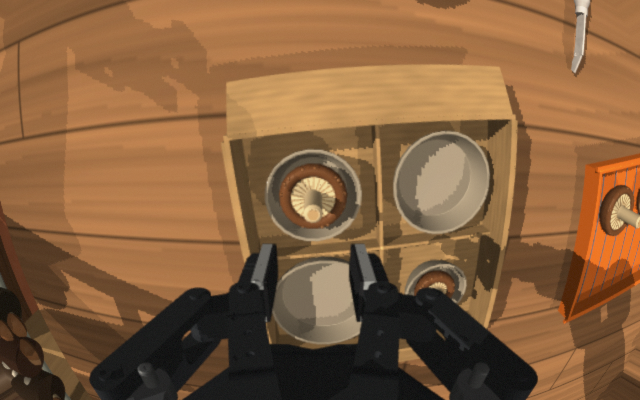

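The m mushroom is seated, centred at (313,195). Now l at (0.563, −0.1055).

Emit:
move_arm(commands=[0,-0.05,0.99,0,0,-0.05,0.99,0,0,-0.05,0.99,0,0,-0.05,0.99,0,0,-0.05,0.99,0,0,-0.05,0.99,0,0,-0.05,0.99,0,0,-0.05,0.99,0,0,-0.05,0.99,0,0,-0.05,0.99,0,0,-0.05,0.99,0,0,-0.05,0.99,0,0,-0.05,0.99,0,0,-0.05,0.99,0,0,-0.05,0.99,0,0,-0.05,0.99,0,1,0,0,0,1,0,0,0,1,0,0,0,0.2,0,0,0], jaw=42)

```text
time: 22.15
eef_pos: [0.559, -0.1056, 0.0549]
tcp_rot: [0.499, 0.502, -0.501, 0.498]
contact_force: [-0.4, -0.8, -0.4]
opening: 0.493
```

```bash
python3 look.py w11
```

```text
[ 0.559  -0.1056  0.0549] [ 0.5  0.2 -0.6] 0.491 22.2
```

View pics/w11.png

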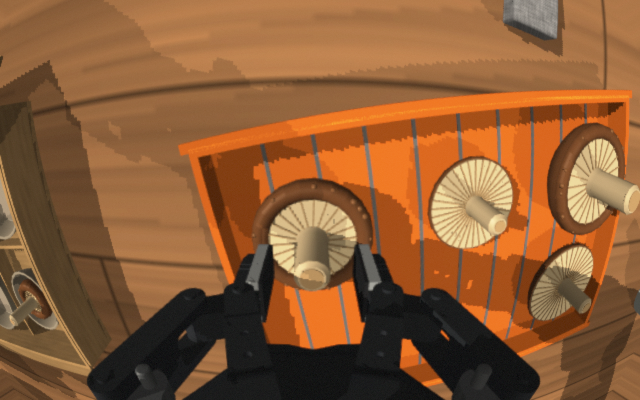

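Emit:
move_arm(commands=[0,0,0,0,0,0,0,0])

```text
time: 22.45
eef_pos: [0.5627, -0.106, 0.0593]
tcp_rot: [0.5, 0.499, -0.5, 0.501]
contact_force: [1.2, -0.6, -0.1]
opening: 0.491
```

Emit:
move_arm(commands=[0.29,0,0,0,0,0,0,0,0,0,0,0])

```text
time: 22.82
eef_pos: [0.562, -0.1055, 0.0507]
tcp_rot: [0.5, 0.5, -0.5, 0.5]
contact_force: [-0.3, -0.7, -0.2]
opening: 0.495
```

Emit:
move_arm(commands=[0,0,0,0,0,0,0,0,0,0,0,0,0,0,0,0,0,0,0,0,-0.3,0,0,0,-0.7,0,0,0,-1,0,0,0,-1,0,0,0,-1,0,0,0,-1,0,-1,0,0,0,-1,0,0,0,0,0], jaw=6)

```text
time: 24.45
eef_pos: [0.5623, -0.0545, 0.1776]
tcp_rot: [0.5, 0.5, -0.499, 0.501]
contact_force: [-0.2, -0.7, -0.9]
opening: 0.187
```

```bash
python3 look.py w12
```

```text
[ 0.5623 -0.0545  0.1776] [-0.5  0.4 -0.3] 0.184 24.5
```

View pics/w12.png

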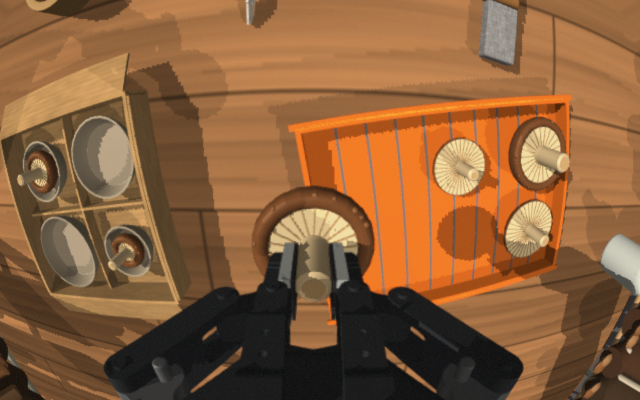

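The l mushroom is held (opening 0.184, about 16 mm). Now over cup l and down to just above the floor.

Emit:
move_arm(commands=[0,0.128,-0.934,0,0,0.128,-0.934,0,0,0.128,-0.934,0,0,0.128,-0.934,0,0,0.128,-0.934,0,0,0.128,-0.934,0,0,0.128,-0.934,0,0,0.128,-0.934,0,0,0.128,-0.934,0,0,0.128,-0.934,0,0,0,0,0,1,0,0,0,1,0,0,0,1,0,0,0,1,0,0,0,0.45,0,0,0,0.2,0,0,0,0,0,0,0,0,0,0,0])

```text
time: 26.88
eef_pos: [0.5949, 0.178, 0.0608]
tcp_rot: [0.501, 0.5, -0.499, 0.5]
contact_force: [0.2, 0.3, -0.7]
opening: 0.186
```

```bash
python3 look.py w13
```

```text
[0.5949 0.178  0.0608] [-0.6  0.1 -0.9] 0.187 26.925
```

View pics/w13.png

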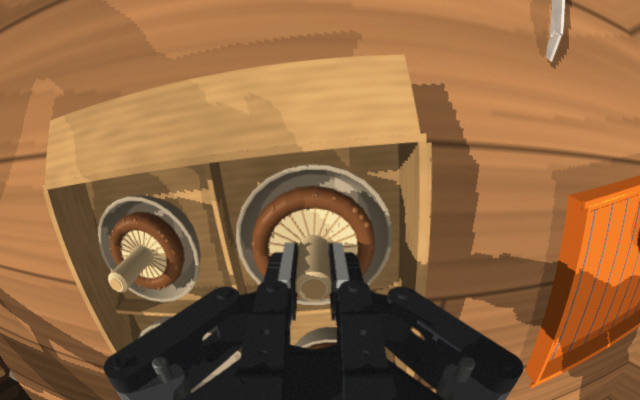

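It's centred in the l cup (313,230). I'll lower to contact.

Emit:
move_arm(commands=[0.15,0,0,0,0.07,0,0,0,0.03,0,0,0,0,0,0,0,0,0,0,0])

```text
time: 27.55
eef_pos: [0.5942, 0.178, 0.0539]
tcp_rot: [0.5, 0.5, -0.5, 0.5]
contact_force: [-1.6, -0.2, 5.7]
opening: 0.185
```

Emit:
move_arm(commands=[0,0,0,0,0,0,0,0,0,0,0,0,0,0,0,0,-0.5,0,0,0,-1,0,0,0,-1,0,0,0,-1,0,0,0,0,0,0,0], jaw=40)

```text
time: 28.68
eef_pos: [0.5961, 0.1782, 0.1445]
tcp_rot: [0.502, 0.498, -0.498, 0.501]
contact_force: [0.5, 0.0, -0.9]
opening: 0.466
```

```bash
python3 look.py w14
```

```text
[0.5961 0.1782 0.1445] [-0.2  0.1 -0.5] 0.467 28.725
```

View pics/w14.png

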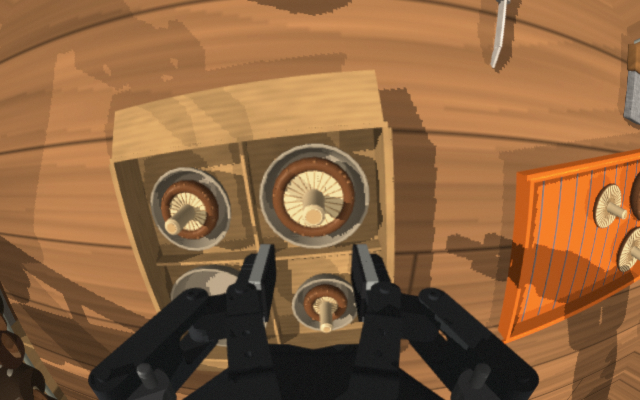

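The l mushroom is seated at (314,195). Now xl at (0.6005, −0.303).

Emit:
move_arm(commands=[0,0.25,0.962,0,0,0,0.962,0,0,0,0.962,0,0,0,0.962,0,0,0,0.962,0,0,0,0.962,0,0,0,0.962,0,0,0,0.962,0,0,0,0.962,0,0,0,0.962,0,0,0,0.962,0,0,0,0.962,0,0,0,0.962,0,0,0,0.962,0,0,0,0.962,0,0,0,0.962,0,0,0,0.962,0,0,0,0.962,0,0,0,0.962,0,0,0,0.962,0], jaw=46)

```text
time: 31.22
eef_pos: [0.6002, -0.3047, 0.1408]
tcp_rot: [0.5, 0.5, -0.5, 0.5]
contact_force: [0.2, 0.1, 0.5]
opening: 0.534
```

Emit:
move_arm(commands=[0,0,0,0,1,0,0,0,1,0,0,0,1,0,0,0,0,0,0,0,0,0,0,0])

```text
time: 31.98
eef_pos: [0.6009, -0.303, 0.0668]
tcp_rot: [0.5, 0.5, -0.5, 0.501]
contact_force: [0.4, 0.1, 0.8]
opening: 0.539
```

```bash
python3 look.py w15
```

```text
[ 0.6009 -0.303   0.0668] [-0.5  0.2  0.7] 0.538 32.025
```

View pics/w15.png

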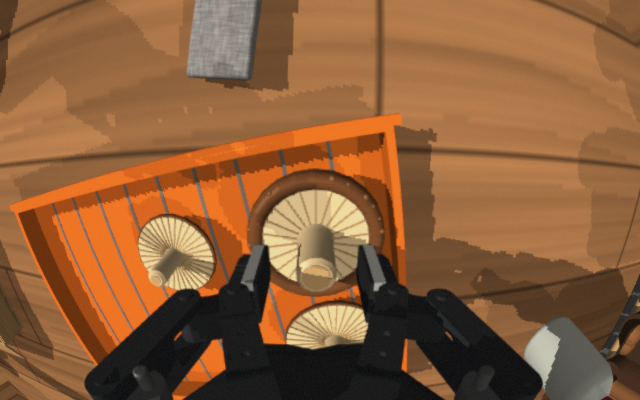

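The xl stem (317,270) is between the pads. I'll descend 12 mm, grip and lift.

Emit:
move_arm(commands=[0.35,0,0,0,0.12,0,0,0,0,0,0,0])

```text
time: 32.4
eef_pos: [0.6, -0.3029, 0.0536]
tcp_rot: [0.5, 0.5, -0.5, 0.5]
contact_force: [0.1, 0.2, 0.1]
opening: 0.535
```

Emit:
move_arm(commands=[0,0,0,0,0,0,0,0,0,0,0,0,0,0,0,0,0,0,0,0,-0.3,0,0,0,-0.7,0,0,0,-1,0,0,0,-1,0,0,0,-1,0,0,0,-1,0,-0.5,0,0,0,-1,0,0,0,0,0], jaw=8, force=40)

```text
time: 34.02
eef_pos: [0.5999, -0.2631, 0.1786]
tcp_rot: [0.499, 0.501, -0.499, 0.5]
contact_force: [0.2, 0.3, -1.0]
opening: 0.217
```

```bash
python3 look.py w16
```

```text
[ 0.5999 -0.2631  0.1786] [-0.   0.1 -1.5] 0.216 34.075
```

View pics/w16.png

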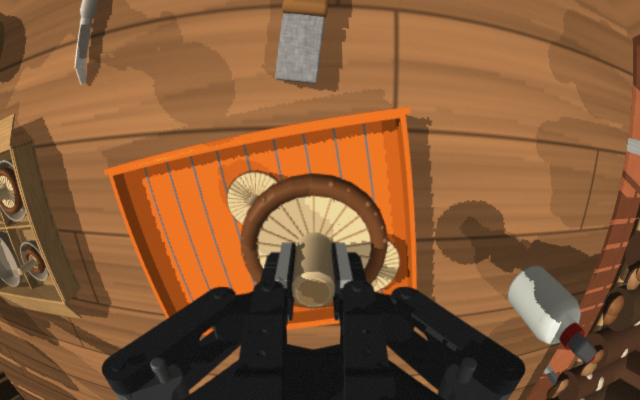

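Emit:
move_arm(commands=[0,-0.236,-0.986,0,0,-0.236,-0.986,0,0,-0.236,-0.986,0,0,-0.236,-0.986,0,0,-0.236,-0.986,0,0,-0.236,-0.986,0,0,-0.236,-0.986,0,0,-0.236,-0.986,0,0,-0.236,-0.986,0,0,-0.236,-0.986,0,0,-0.236,-0.986,0,0,-0.236,-0.986,0,0,-0.236,-0.986,0,0,-0.236,-0.986,0,0,-0.236,-0.986,0,0,-0.236,-0.986,0,0,-0.236,-0.986,0,0,-0.236,-0.986,0,0,-0.236,-0.986,0,0,-0.236,-0.986,0])

```text
time: 36.58
eef_pos: [0.4815, 0.2288, 0.1792]
tcp_rot: [0.5, 0.5, -0.5, 0.5]
contact_force: [-0.0, -0.1, -1.1]
opening: 0.223
```

Emit:
move_arm(commands=[0,-0.236,-0.986,0,0,-0.236,-0.986,0,0,0,0,0,0,0,0,0])

```text
time: 37.08
eef_pos: [0.4702, 0.2767, 0.1791]
tcp_rot: [0.5, 0.5, -0.5, 0.5]
contact_force: [0.2, 0.5, -0.9]
opening: 0.22
```

```bash
python3 look.py w17; python3 cups.py w17
```

```text
[0.4702 0.2767 0.1791] [0.1 0.6 0. ] 0.218 37.125
s 0.028 [0.481  0.1673 0.0331] r expected 0.0345 rms 0.0003
s 0.023 [0.4797 0.1653 0.0337] r expected 0.0345 rms 0.0003
m 0.028 [0.5824 0.2917 0.0392] r expected 0.0405 rms 0.0001
m 0.023 [0.583  0.292  0.0399] r expected 0.0405 rms 0.0001
l 0.028 [0.5941 0.1788 0.0458] r expected 0.047 rms 0.0002
l 0.023 [0.5948 0.177  0.0466] r expected 0.047 rms 0.0002
```

View pics/w17.png

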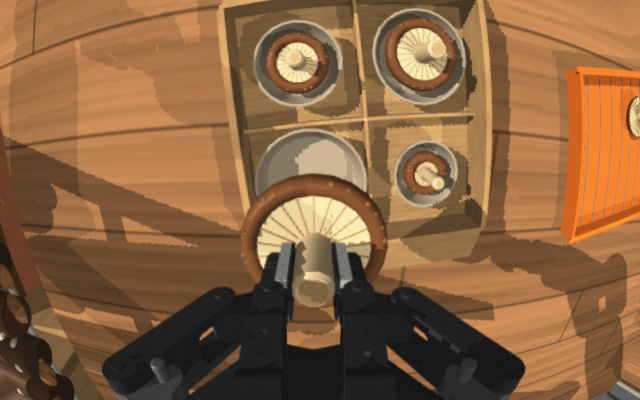

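The other three cups are unchanged, and the parallelogram they form puts cup xl at (0.469, 0.280). I'll shift 3 mm and descend.

Emit:
move_arm(commands=[0.5,-0.02,-0.11,0,1,0,0,0,1,0,0,0,1,0,0,0,0.7,0,0,0,0.35,0,0,0,0,0,0,0,0,0,0,0])

```text
time: 38.12
eef_pos: [0.4708, 0.2797, 0.0663]
tcp_rot: [0.501, 0.5, -0.499, 0.5]
contact_force: [-0.1, 0.4, -1.3]
opening: 0.219
```

```bash
python3 look.py w18
```

```text
[0.4708 0.2797 0.0663] [ 1.  -0.4 -1.1] 0.221 38.175
```

View pics/w18.png

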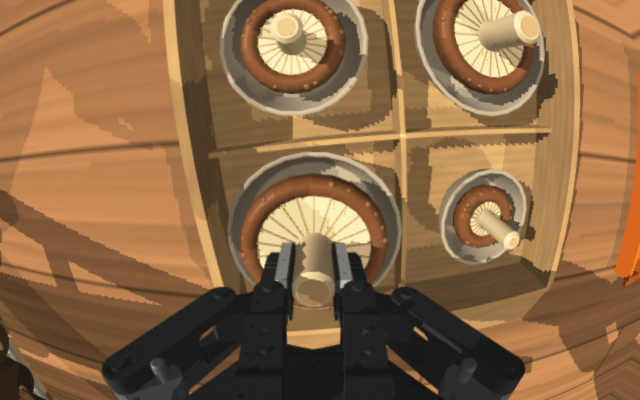

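It's centred in the xl cup (315,225). I'll lower to contact.

Emit:
move_arm(commands=[0.2,0,0,0,0.1,0,0,0,0.04,0,0,0,0,0,0,0,0,0,0,0])

```text
time: 38.8
eef_pos: [0.4701, 0.2795, 0.0572]
tcp_rot: [0.5, 0.5, -0.5, 0.5]
contact_force: [-1.3, -0.6, 3.8]
opening: 0.217
```

Emit:
move_arm(commands=[0,0,0,0,0,0,0,0,0,0,0,0,0,0,0,0,-0.5,0,0,0,-1,0,0,0,-1,0,0,0,-1,0,0,0,-1,0,0,0,0,0,0,0], jaw=42)

```text
time: 40.05
eef_pos: [0.4717, 0.2802, 0.1727]
tcp_rot: [0.502, 0.499, -0.498, 0.501]
contact_force: [-0.5, -1.1, 0.3]
opening: 0.492
```

```bash
python3 look.py w19
```

```text
[0.4717 0.2802 0.1727] [ 0.2 -0.2  0.1] 0.49 40.1
```

View pics/w19.png

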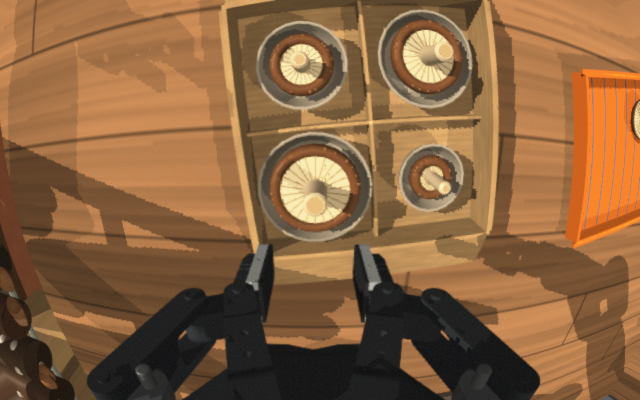

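All four sit centred in their cups. As a final check I'll use the fixed cameras to see the stem tops and whether the opened mushrooms moved.

```bash
python3 - <<'E'
from h import *
a=ctrl.read_camera("scene")[:,:,::-1].copy();b=ctrl.read_camera("side")[:,:,::-1].copy()
cv2.imwrite("pics/scene1.png",a);cv2.imwrite("pics/side1.png",b)
a0=cv2.imread("pics/scene0.png");b0=cv2.imread("pics/side0.png")
def stack(i0,i1,x,y,w,h,f): return np.hstack([cv2.resize(i[y:y+h,x:x+w],None,fx=f,fy=f,interpolation=cv2.INTER_CUBIC) for i in (i0,i1)])
cv2.imwrite("pics/cmp_tray.png",stack(a0,a,170,180,180,145,2.2))
cv2.imwrite("pics/cmp_tray2.png",stack(b0,b,265,205,230,195,1.7))
cv2.imwrite("pics/sc_c1.png",cv2.resize(a[100:210,320:470],None,fx=5,fy=5,interpolation=cv2.INTER_CUBIC))
cv2.imwrite("pics/si_c1.png",cv2.resize(b[110:205,225:375],None,fx=5,fy=5,interpolation=cv2.INTER_CUBIC))
E
```

```text
(no output)
```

View pics/cmp_tray.png

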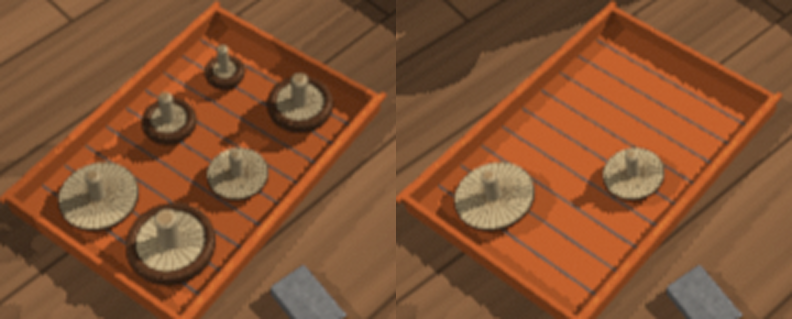

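View pics/cmp_tray2.png

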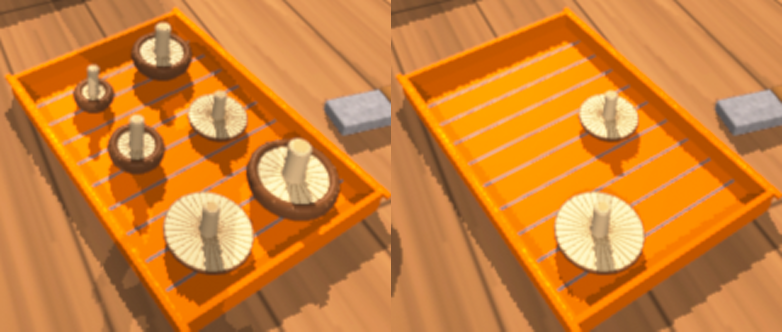

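View pics/sc_c1.png

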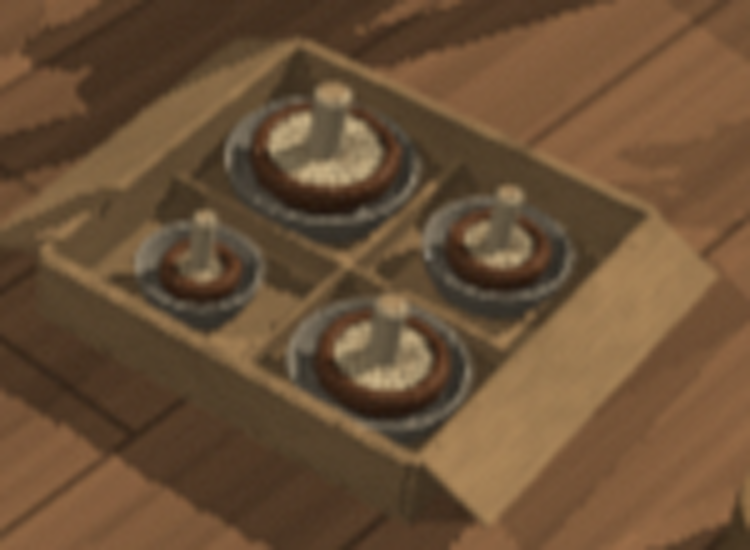

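View pics/si_c1.png

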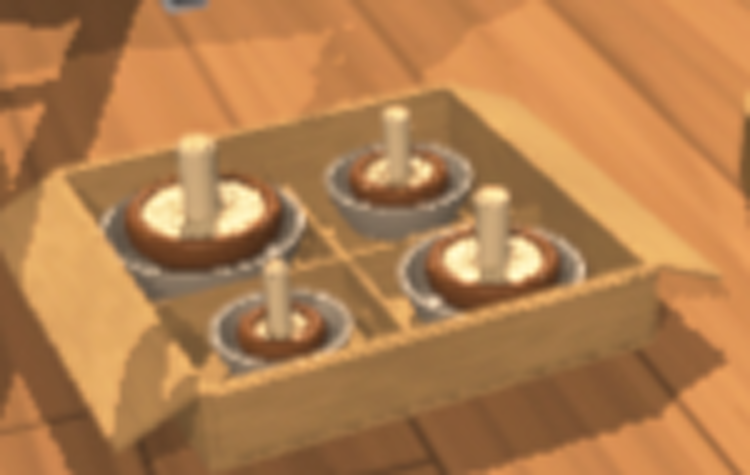

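The carton views show all four stem tops upright. In scene they are xl (333,92), m (510,192), s (206,217) and l (394,303). The opened pair hasn't shifted in either view.

```bash
python3 - <<'E'
from h import *
f=lambda c,k,o:((c[0]+.5)/k-.5+o[0],(c[1]+.5)/k-.5+o[1])
S=dict(xl=(333,92),m=(510,192),s=(206,217),l=(394,303));D=dict(xl=(197,142),m=(397,112),s=(277,264),l=(492,192))
C=dict(xl=(.4695,.2795),s=(.4811,.1668),m=(.5828,.291),l=(.5943,.1785))
for k in S:
    p,e=tri([ray("scene",f(S[k],5,(320,100))),ray("side",f(D[k],5,(225,110)))]);print(k,p.round(4),"off mm",((p[:2]-C[k])*1e3).round(1),round(e*1e3,1))
s=ctrl.get_state();print(s["time"],s["contact_force"].round(1),abs(s["dq"]).max())
ctrl.sign_off()
E
```

```text
xl [0.4716 0.2773 0.0743] off mm [ 2.1 -2.2] 0.3
m [0.5833 0.2895 0.0651] off mm [ 0.5 -1.5] 0.4
s [0.482  0.1657 0.0606] off mm [ 0.9 -1.1] 0.0
l [0.596  0.1781 0.0691] off mm [ 1.7 -0.4] 0.4
40.2 [-0.2  0.3 -1.2] 0.014065034056953675
the job is handed in; nothing more can be done
```

All four closed-cap shiitake are in the cups of their size rank, stems up, and I handed the job in at about 40 s. I lowered each one until the wrist felt light contact (about 4–10 N) before letting go, so none was dropped.

**Last checks (scene and side cameras):**
- **Position:** the stem tops are 1.4–3.0 mm from their cup centres, against the 12 mm allowed. Their heights of 61–74 mm match crowns resting on the cup floors.
- **Opened mushrooms:** the two flat ones look unmoved beside the first pictures. I judged this by eye and did not measure their shift.
- **Robot:** the arm was still and clear of everything at hand-in, with the tool about 170 mm above the table.

**Disagreements:**
- **Brim size and height:** the wrist camera measured the cup brims about 1 mm small in radius. The two fixed cameras put them about 4 mm below the stated height.
- **Stem tops:** before picking, the stem tops measured 2–3 mm below the stated heights.
- **Effect:** I found the cup floors by contact force, so none of these affected the placing.

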